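Shut off the tagged air valve

TASK

Shut off the tagged air line in the valve box on the bench: push the box's sliding cover all the way back by its turned-up front edge, then push the valve handle with the round tag disc clockwise until it is fully shut, a quarter turn, square across its pipe. Only push, gently, with the fingers: do not grip, lift or force anything. Leave the cover open, the other two handles as they are, and the things on the bench undisturbed.

Things in the scene. Friction and masses are not known exactly. Their poses are not given: they have to be found in the camera images.
- valve_box: grey steel air-valve box bolted to the bench, 300 x 300 mm, walls 80 mm high, side channels up to 92 mm. Origin: centre of its underside, on the bench; x points to its rear (away from the robot), y to its left. Front half (x -147 to 0, y -147 to 147 mm): well with three valves under the sliding cover; rear half: fixed deck the cover slides over. A regulator 174 mm high stands behind it (x 155 to 250 mm)
- cover (a joint): flat aluminium sliding cover, its sheet 82 to 84.5 mm above the bench: 0 = closed over the well, 0.140 m = all the way open (end stop), sliding along the box's +x. It stays where it is left; about 3 N moves it
- cover_flange (a point): on the robot-facing side of the cover's turned-up front edge, mid-width, 92 mm above the bench; moves with the cover, 149.5 mm in front of the box's origin at joint 0. The flange is 250 mm long along the box's y, 3 mm thick, from the sheet up to 102 mm above the bench; nothing stands in front of it above 80 mm
- handle_tagged (a joint): lever of the valve to shut, the only one with a round white tag disc (31 mm across) on top of its vertical stem. 0 = fully open: points to the box's front (-x), along its pipe; 1.571 rad = fully shut (end stop): points to the box's left (+y). Turns clockwise seen from above; stays where it is left; about 2 N at the lever's middle turns it
- tagged_stem (a point): on the tagged valve's stem axis, 60 mm above the bench. The three stems stand 55 mm in front of the box's origin at y = -90, -10 and 70 mm in its frame; which one is tagged changes. Levers: dark sleeves 12 mm wide, 55 to 65 mm above the bench. Tag disc top: 69 mm. Below the levers, pipes reach 41 mm and valve bodies (within 28 mm of the stem) 50 mm
- tagged_tip (a point): outer end of the tagged lever, 50 mm from its stem axis, 60 mm above the bench
- handle_plain1 (a joint): handle of a valve to be left alone: same lever, no tag disc (only a bare stem nut 12 mm across); same joint values, it starts nearly open
- plain1_tip (a point): outer end of that lever, 50 mm from its stem axis, 60 mm above the bench
- handle_plain2 (a joint): handle of a valve to be left alone: same lever, no tag disc (only a bare stem nut 12 mm across); same joint values, it starts nearly open
- plain2_tip (a point): outer end of that lever, 50 mm from its stem axis, 60 mm above the bench
- tape_roll: roll of thread-seal tape, a white ring 54 mm across, 14 mm high, lying flat in front of the valve box. Origin: centre of its underside. To be left alone.
- coupling: brass hose coupling standing on end, 30 mm across, 48 mm high, in front of the valve box. Origin: centre of its underside. To be left alone.
- spray_can: aerosol can, 58 mm across, 170 mm high, standing to the left of the valve box. Origin: centre of its underside. To be left alone.
- wrench: steel open-ended wrench 180 mm long, lying to the right of the valve box. Origin: its underside; it lies along its own x. To be left alone.
- screwdriver: screwdriver 200 mm long, lying on the bench at the right. Origin: its underside; it lies along its own x. To be left alone.
- grease_jar: closed jar 68 mm across, 70 mm high, on the bench at the left. Origin: centre of its underside. To be left alone.
- parts_bin: blue open-fronted small-parts bin 160 x 100 x 75 mm with brass fittings, on the bench at the left. Origin: centre of its underside. To be left alone.

How it is judged:
On the way, in this order (a step that is already met when the one before it is completed fails the run):
1. the cover is slid all the way open (at least 128 of its 140 mm) (value of joint cover above 0.128 m), for 0.2 s.
2. the tagged handle is pushed fully shut (within 7 degrees of its stop) (value of joint handle_tagged above 1.45 rad), for 0.2 s.
At the end, for the whole second after the job is handed in: The cover stands at least 128 mm open, the tagged handle is shut (1.45 rad or more of 1.571), both at rest; the ends of the two plain levers are within 12 mm, and the things on the bench within 30 mm, of where they started (value of joint cover above 0.128 m and value of joint handle_tagged above 1.45 rad and distance of each of plain1_tip, plain2_tip from where it was at the start of the episode below 0.012 m and distance of each of tape_roll, coupling, spray_can, wrench, screwdriver, grease_jar, parts_bin from where it was at the start of the episode below 0.03 m and velocity of joint handle_tagged below 0.05 rad/s and velocity of joint cover below 0.01 m/s); the robot touches nothing.
It fails at once if a handle without tag is turned (its end moves over 12 mm) (distance of any of plain1_tip, plain2_tip from where it was at the start of the episode above 0.012 m).
It fails at once if something on the bench is pushed away (over 30 mm) (distance of any of tape_roll, coupling, spray_can, wrench, screwdriver, grease_jar, parts_bin from where it was at the start of the episode above 0.03 m).
It fails at once if something on the bench is lifted (over 15 mm) (height (world z) of any of tape_roll, coupling, spray_can, wrench, screwdriver, grease_jar, parts_bin above 0.015 m).
It fails at once if the cover or the tagged handle is gripped or forced (over 40 N between it and the fingers) (contact force between the fingers and cover above 40 N or contact force between the fingers and handle_tagged above 40 N).
It also fails if it takes over 46 s, if anything falls off the work surface, if the arm or the gripper's body presses on something with over 40 N, if the wrist force passes 120 N, or if a joint passes its speed limit or range.

ROBOT

A 6-joint arm with a two-finger parallel gripper is mounted at the origin on the work surface. World frame = base frame: x ahead of the robot, y to its left, z up, the work surface at z = 0. Lengths are in m, angles in rad, forces in N, time in s.
With the tool pointing down it reaches from about 0.275 to 0.875 m from the base axis. Payload 12.5 kg.
Tool frame: the origin (TCP) lies midway between the tips of the shut fingers; the grasp point (between the pads) lies 19 mm behind it; z points along the fingers, y is the line along which they close (so a half turn about z gives the same grasp; the last joint's range is limited). The gripper opens to 85 mm and grips with 20 to 120 N. Pads are 22 mm wide; open, the fingers measure 114 mm over their backs; the gripper's body (76 mm by 85 mm) begins 54 mm behind the grasp point. The pads swing forward as they close: fully open they stand 13 mm farther back than shut.
Start: joints at [-1.215, 0.351, 1.652, -0, 1.139, -0.085], TCP at [0.235, -0.497, 0.203] pointing down, gripper open.
Joint ranges: [-2.75, 2.75], [-0.79, 2.1], [0.01, 2.65], [-1.57, 4.71], [0.07, 3.14], [-2.87, 2.87]. Speed limits (rad/s): [2.22, 2.22, 2.79, 3.14, 3.14, 3.14].

INTERFACE

Orientations are given as [roll, pitch, yaw] about the fixed x, y, z axes, in that order (R = Rz(yaw) Ry(pitch) Rx(roll)).
In Python, from workcell import bot, cams gives the robot as it stands. The module is installed in compiled form; this text tells all that it offers.
- The arm moves only by the tool step_arm, never from a script. Its argument "steps" is a list of rows, each a list of 2 entries, a list of its own where there are three numbers: the shift along the tool's x, y, z in units of 300 mm (1.0 is 300 mm), then the turn about the tool's z in units of 90 degrees (1.0 is 90 degrees). A call has 1 to 5 rows; each row is the pose to reach, as a shift and turn from the pose commanded when the call began, along the tool's axes at that moment; what a row does not reach only later rows make up. A row lasts 1/8 s, in which the tool goes at most 62.5 mm and 10.7 degrees, less where a joint would pass 70% of its speed; a pose out of reach is approached as far as the arm can. A call with a number of a shift or a turn outside -1 to 1 is refused whole. A call with a gripper value outside its range is refused whole. "grip" is the closure, from -1 (fully open) to 1 (shut), so that 0 is half open, set as the call begins (left out, the last holds). The fingers move at their own pace and stop on an object; "grip_force" is the grip in N (left out, the last holds). Time passes only in rows, so rows that repeat a pose let the fingers close. It gives the time, the measured TCP pose, the force, the opening and the grip force at its end, in the units of the state.
- bot.state(): the state, without advancing time (a new reading comes with each control period).
- cams.get_image(name): name is "side" or "top"; returns a dict with "image" (384x512x3 uint8, red, green, blue), "intrinsics" (3x3 intrinsics, pixels), "k1" (the pictures are not rectified: a ray, as slopes to the right and down, at radius r is drawn at 1 + k1 r^2 times it, then the intrinsics apply), "view" (4x4, takes a point from world to camera coordinates). Camera axes: x right, y up, looking along -z (the intrinsics and any distortion apply to the point x, -y, -z); pixel columns grow to the right and rows downward; lengths in m; the calibration is good to about 2 mm. A picture is of the moment at which its call begins. There is no depth.
- bot.job_done(): hands the job in; it is judged then, once.
The state is a dict: "clock": time; "joint_positions": joint angles; "qvel": joint speeds; "effort": joint torques, N m; "tool_pos": TCP position; "orientation": TCP orientation; "contact_force": force on the tool from outside, world axes, zero at the start; "wrist_torque": the same for the moment, N m; "width": finger opening in m; "grip_force": force on a finger pad.
Only numpy, scipy, OpenCV 4.12 (cv2) and the standard library are available. Lean on these libraries where they do the work, as an engineer would, in place of code of your own. Each camera call takes 0.05 s, during which the arm holds its last target. There are 200 camera calls.

## Working session

There is one attempt and no reset: what is moved stays moved. The work goes in short steps, Python scripts to look and compute and a tool call to move; the robot and the scene stay as the last step left them, time stands still between calls to the robot, and variables do not carry over. Pictures are saved under pics/ and viewed, at most 10 in all, crops included, and the job is handed in when it is done.

Besides the shell and the picture viewer there is one more tool, called by a JSON object that holds its "op" and its "data". step_arm: Moves the arm, as the interface text tells. Shifts and turns lie within -1 to 1; 1 stands for 300 mm of shift or 90 degrees of turn. Its arguments: {"type":"object","properties":{"steps":{"type":"array"},"grip":{"type":"number"},"grip_force":{"type":"number"}},"required":["steps"]}

```bash
mkdir -p pics; cat > h.py <<'E'
import numpy as np, cv2
from workcell import bot, cams
def pic(n,f):
    d=cams.get_image(n); cv2.imwrite(f'pics/{f}.png',d["image"][:,:,::-1]); 
    np.savez(f'pics/{f}.npz',K=d["intrinsics"],k1=d["k1"],view=d["view"]); return d
def load(f): return dict(np.load(f'pics/{f}.npz'))
def ray(d,u,v):
    K=d["K"]; k=float(d["k1"]); p=np.array([(u-K[0,2])/K[0,0],(v-K[1,2])/K[1,1]]); q=p.copy()
    for _ in range(50): q=p/(1+k*(q@q))
    V=d["view"]; R=V[:3,:3]; return -R.T@V[:3,3], R.T@np.array([q[0],-q[1],-1])
def at(d,u,v,z):
    c,r=ray(d,u,v); return c+r*(z-c[2])/r[2]
def proj(d,P):
    V=d["view"];K=d["K"];k=float(d["k1"]); c=V[:3,:3]@np.asarray(P)+V[:3,3]; q=np.array([c[0],-c[1]])/-c[2]; q=q*(1+k*(q@q))
    return K[0,0]*q[0]+K[0,2],K[1,1]*q[1]+K[1,2]
E
python3 - <<'E'
from h import *
s=bot.state(); print(s["clock"],s["tool_pos"],s["orientation"],s["width"])
for n in("top","side"):
    d=pic(n,n+"0"); V=d["view"]; print(n,-V[:3,:3].T@V[:3,3],V[2,:3])
    i=cv2.imread(f'pics/{n}0.png'); cv2.imwrite(f'pics/{n}0b.png',cv2.resize(i,(800,600),interpolation=cv2.INTER_CUBIC))
E
```

```text
0.0 [ 0.23456123 -0.49707439  0.20216382] [-3.14045328e+00 -9.09999347e-05  4.40814640e-01] 0.08551980752163243
top [0.39833591 0.04944609 1.41022671] [-0.06625332  0.00261533  0.99779941]
side [0.01702136 0.69847122 1.03833438] [-0.3671159  0.5406724  0.7569011]
```

View pics/top0b.png

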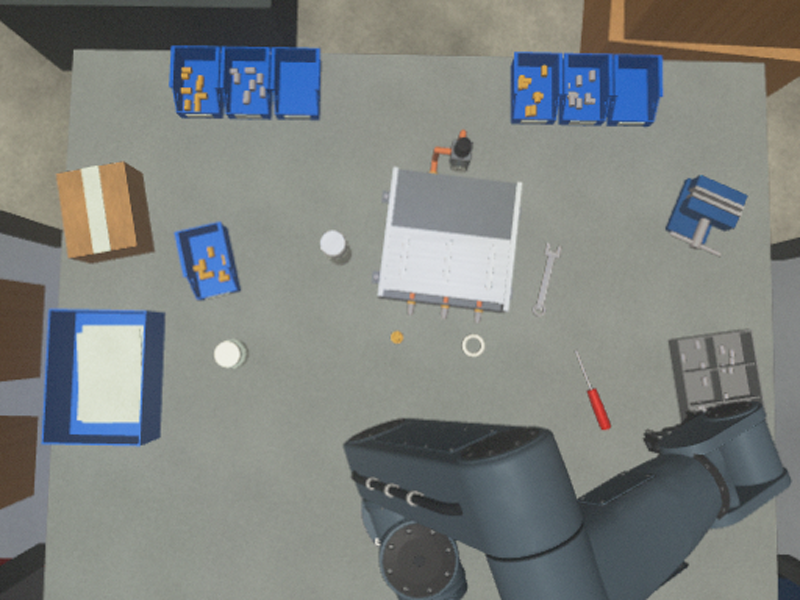

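View pics/side0b.png

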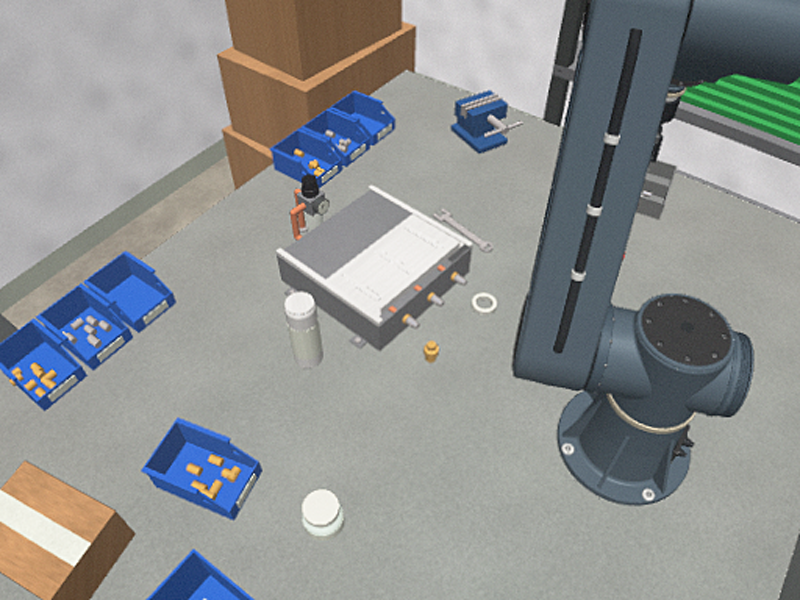

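The top view shows the box at about (450,240) of the 800x600 picture, and the side view agrees. The tape roll is at (473,345), the coupling at (397,337), the can at (333,243) and the wrench at (546,280). I'll enlarge the box next.

```bash
python3 - <<'E'
import cv2
i=cv2.imread('pics/top0.png')[100:228,215:385]; print(i.shape)
cv2.imwrite('pics/c1.png',cv2.resize(i,None,fx=4.6,fy=4.6,interpolation=cv2.INTER_CUBIC))
E
```

```text
(128, 170, 3)
```

View pics/c1.png

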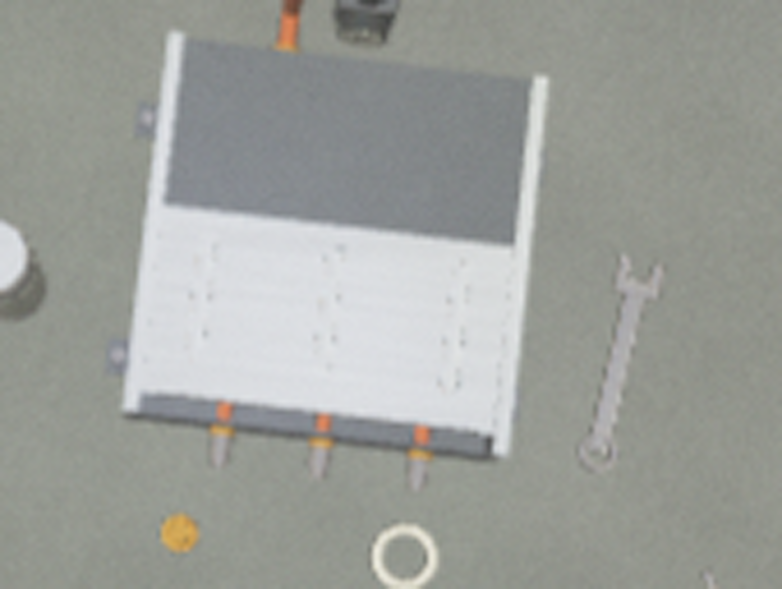

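In the crop the channel-top corners (z = 92 mm) are at (124,411), (170,32), (548,76) and (509,457). The cover is already slightly open, with its front edge running from about (143,397) to (494,432).

```bash
cat >> h.py <<'E'
def c1(u,v): return 215+(u+.5)/4.6-.5,100+(v+.5)/4.6-.5
E
python3 - <<'E'
from h import *
d=load("top0"); px=[(124,411),(170,32),(548,76),(509,457)]
P=np.array([at(d,*c1(*p),.092) for p in px])
print(P.round(4)); print([np.linalg.norm(P[i]-P[i-1]).round(4) for i in range(4)])
C=P.mean(0); fx=(P[1]+P[2]-P[0]-P[3]); yw=np.arctan2(fx[1],fx[0]); ly=(P[0]+P[1]-P[2]-P[3]); print("C",C,"yaw",np.degrees(yw),np.degrees(np.arctan2(-ly[0],ly[1])))
def tob(p,yw=yw):
    c,s=np.cos(yw),np.sin(yw); q=p-C; return np.array([c*q[0]+s*q[1],-s*q[0]+c*q[1]])
for p in [(143,397),(494,432)]: print("cover front",tob(at(d,*c1(*p),.102)))
for n,p,z in [("coupling",(180,533),.048),("tape",(405,557),.014),("wr",(598,455),.006)]: 
    w=at(d,*c1(*p),z);print(n,w.round(4),tob(w).round(4))
w=at(d,333/1.5625,243/1.5625,.17);print("can",w,tob(w))
# side check: project box corners
ds=load("side0")
for bx,by in[(-.15,.15),(.15,.15),(.15,-.15),(-.15,-.15)]:
    c,s=np.cos(yw),np.sin(yw); w=[C[0]+c*bx-s*by,C[1]+s*bx+c*by,.092]; print(np.array(proj(ds,w))*1.5625)
E
```

```text
[[ 0.4925  0.0932  0.092 ]
 [ 0.7916  0.0629  0.092 ]
 [ 0.7619 -0.2345  0.092 ]
 [ 0.462  -0.205   0.092 ]]
[np.float64(0.2997), np.float64(0.3006), np.float64(0.2989), np.float64(0.3014)]
C [ 0.62698374 -0.07084184  0.092     ] yaw -5.712836545144407 -5.77323533163354
cover front [-0.13841755  0.13625841]
cover front [-0.13376615 -0.13454308]
coupling [0.3991 0.0483 0.048 ] [-0.2386  0.0959]
tape [ 0.3827 -0.1355  0.014 ] [-0.2366 -0.0886]
wr [ 0.469 -0.295  0.006] [-0.1349 -0.2388]
can [0.59814609 0.18856571 0.17      ] [-0.05451654  0.25524858]
[378.23864055 323.53714286]
[274.65617262 251.25996923]
[370.42748837 184.83418113]
[471.80134189 242.94113189]
```

{"op": "step_arm", "data": {"steps": [[[0.11,-0.1,0],-0.11],[[0.22,-0.2,0],-0.22],[[0.34,-0.3,0],-0.33],[[0.45,-0.4,0],-0.44],[[0.56,-0.495,0],-0.55]], "grip": 1, "grip_force": 20}}

```text
clock: 0.72
tool_pos: [0.3235, -0.29, 0.2026]
orientation: [-3.141, -0.0, 1.31]
contact_force: [0.7, -0.1, 0.4]
width: 0.0001
grip_force: 0.0
```

```bash
cat >> h.py <<'E'
from scipy.spatial.transform import Rotation as Ro
C=np.array([.627,-.0708]); YW=np.radians(-5.74)
def b2w(x,y,z): return np.array([C[0]+np.cos(YW)*x-np.sin(YW)*y,C[1]+np.sin(YW)*x+np.cos(YW)*y,z])
def w2b(p): q=np.array(p[:2])-C; return np.array([np.cos(YW)*q[0]+np.sin(YW)*q[1],-np.sin(YW)*q[0]+np.cos(YW)*q[1],p[2]])
def to(x,y,z,yaw):
    "units to box-frame pose; yaw in deg in box frame"
    s=bot.state(); R=Ro.from_euler('xyz',s["orientation"]).as_matrix()
    cy=np.degrees(np.arctan2(R[1,0],R[0,0])-YW)
    print("t",s["clock"],"box",w2b(s["tool_pos"]).round(4),"yaw",cy.round(2),"w",round(s["width"],4),"F",np.round(s["contact_force"],1),"q6",s["joint_positions"][5])
    print("shift",(R.T@(b2w(x,y,z)-s["tool_pos"])/.3).round(4),"turn",round(-(yaw-cy)/90,4))
E
python3 -c "
from h import *
to(-.2,0,.15,90)"
```

```text
t 0.725 box [-0.28   -0.2484  0.2026] yaw 80.81 w 0.0001 F [ 0.7 -0.1  0.4] q6 -0.5775100842438353
shift [0.86   0.1313 0.1753] turn -0.1021
```

{"op": "step_arm", "data": {"steps": [[[0.17,0.03,0.03],-0.05],[[0.34,0.05,0.07],-0.1],[[0.51,0.08,0.1],-0.1],[[0.68,0.1,0.14],-0.1],[[0.85,0.13,0.17],-0.1]]}}

```text
clock: 1.35
tool_pos: [0.4281, -0.0539, 0.1513]
orientation: [-3.141, -0.0, 1.462]
contact_force: [-0.1, -1.1, 0.8]
width: -0.0003
grip_force: 0.0
```

{"op": "step_arm", "data": {"steps": [[[0,0,0.07],0],[[0,0,0.14],0],[[0,0,0.2],0],[[0,0,0.2],0]]}}

```text
clock: 1.85
tool_pos: [0.4271, -0.0554, 0.0908]
orientation: [-3.139, -0.0, 1.462]
contact_force: [-0.3, -0.5, 0.6]
width: -0.0002
grip_force: 0.0
```

```bash
python3 -c "
from h import *
to(-.155,0,.090,90)"
```

```text
t 1.85 box [-0.2004 -0.0047  0.0908] yaw 89.5 w -0.0002 F [-0.3 -0.5  0.6] q6 -0.12825285833078104
shift [0.017  0.1513 0.0023] turn -0.0056
```

{"op": "step_arm", "data": {"steps": [[[0.01,0.07,0],0],[[0.015,0.13,0],0],[[0.015,0.17,0],0],[[0.015,0.21,0],0],[[0.015,0.25,0],0]]}}

```text
clock: 2.48
tool_pos: [0.5035, -0.0594, 0.0919]
orientation: [3.142, -0.0, 1.462]
contact_force: [0.3, -0.3, -0.3]
width: -0.0002
grip_force: 0.0
```

{"op": "step_arm", "data": {"steps": [[[0,0.05,0],0],[[0,0.1,0],0],[[0,0.15,0],0],[[0,0.2,0],0],[[0,0.25,0],0]]}}

```text
clock: 3.1
tool_pos: [0.5782, -0.0676, 0.0917]
orientation: [-3.141, -0.0, 1.462]
contact_force: [-0.6, 0.3, 0.4]
width: 0.0001
grip_force: 0.0
```

```bash
python3 -c "
from h import *
to(-.027,0,.090,90)
d=pic('top','t1');i=cv2.imread('pics/t1.png')[100:228,215:385]
cv2.imwrite('pics/c2.png',cv2.resize(i,None,fx=4.6,fy=4.6,interpolation=cv2.INTER_CUBIC))"
```

```text
t 3.1 box [-0.0489 -0.0017  0.0917] yaw 89.49 w 0.0001 F [-0.6  0.3  0.4] q6 -0.08731203842820129
shift [0.0063 0.0729 0.0055] turn -0.0056
```

View pics/c2.png

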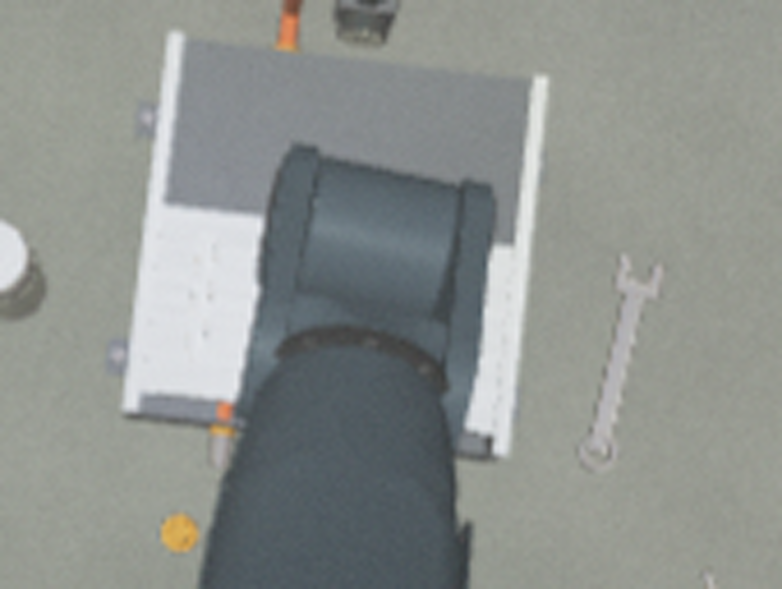

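The top picture shows the cover's rear edge still at (166,207)-(512,243), so it did not move even though the tool advanced. I'll check the side view.

```bash
python3 -c "
from h import *
d=pic('side','s1');i=cv2.imread('pics/s1.png')[100:240,165:325]
cv2.imwrite('pics/c3.png',cv2.resize(i,None,fx=4.2,fy=4.2,interpolation=cv2.INTER_CUBIC))
s=bot.state();print(s['tool_pos'],w2b(s['tool_pos']))
for p in [s['tool_pos'],b2w(-.1495,.125,.102),b2w(-.1495,-.125,.102),b2w(-.1495,.0,.102)]:
  u,v=proj({'K':d['intrinsics'],'k1':d['k1'],'view':d['view']},p);print((u-165)*4.2,(v-100)*4.2)
"
```

```text
[ 0.57860016 -0.06769075  0.09161486] [-0.04846813 -0.00174703  0.09161486]
358.72483222198997 271.4102446773603
346.1998802351896 420.36200860203235
556.9441917414747 239.93565412111195
456.8334856785631 325.6275107175988
```

View pics/c3.png

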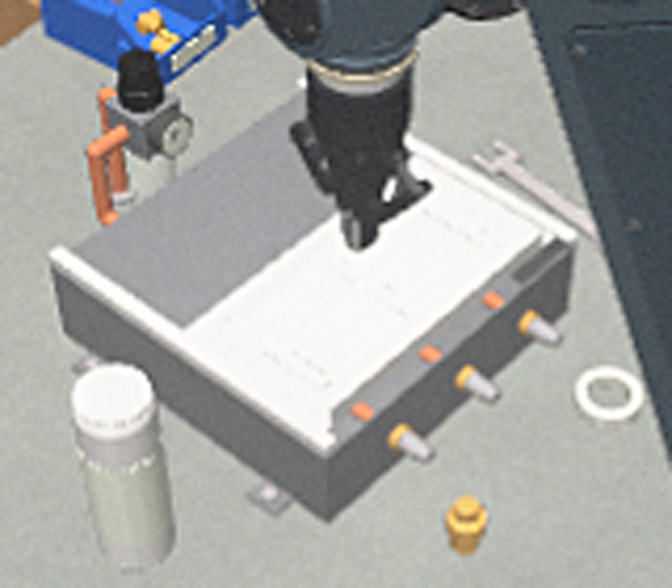

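The side view shows the fingertip at about (358,248) of the crop, while the reported TCP projects to (359,271). So the tip is above the sheet and seems to have passed over the flange without touching it. I'll enlarge the gripper with projected markers.

```bash
python3 -c "
from h import *
d=load('s1');i=cv2.imread('pics/s1.png')[110:215,215:305];k=5.6
i=cv2.resize(i,None,fx=k,fy=k,interpolation=cv2.INTER_CUBIC)
s=bot.state();t=s['tool_pos'];R=Ro.from_euler('xyz',s['orientation']).as_matrix()
def m(p,c):
  u,v=proj(d,p);u=(u+.5-215)*k;v=(v+.5-110)*k;cv2.circle(i,(int(u),int(v)),3,c,-1);return round(u),round(v)
for z in range(0,8): print('back',z*20,m(t-R[:,2]*.02*z,(0,255,0)))
for y in(-.0145,.0145): print('y',y,m(t+R[:,1]*y,(0,0,255)))
for x in(-.011,.011): print('x',x,m(t+R[:,0]*x,(255,0,0)))
for z in (.0845,.102): print('fl',z,m(b2w(-.137,.125,z),(255,0,255)),m(b2w(-.137,-.125,z),(255,0,255)),m(b2w(-.137,0,z),(255,0,255)))
cv2.imwrite('pics/c4.png',i)
"
```

```text
back 0 (201, 309)
back 20 (201, 284)
back 40 (201, 260)
back 60 (201, 234)
back 80 (201, 208)
back 100 (200, 181)
back 120 (200, 154)
back 140 (200, 126)
y -0.0145 (219, 320)
y 0.0145 (183, 297)
x -0.011 (214, 299)
x 0.011 (189, 319)
fl 0.0845 (168, 516) (447, 278) (314, 391)
fl 0.102 (167, 496) (449, 257) (315, 370)
```

View pics/c4.png

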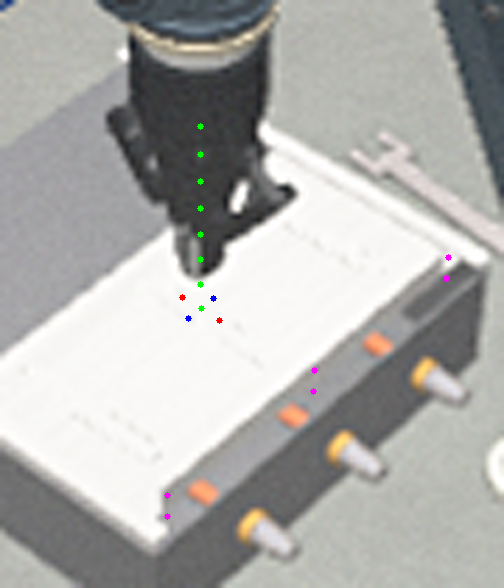

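The reported TCP projects to (201,309), but the tip is seen at about (200,275), roughly 25 mm higher or farther from the camera. I'll check the camera calibration against known points before moving.

```bash
python3 -c "
from h import *
s0=load('side0');t0=load('top0')
print('base side',np.array(proj(s0,[0,0,0]))*1.5625,'top',np.array(proj(t0,[0,0,.2]))*1.5625)
for z in (0,.092):
  u,v=proj(s0,b2w(-.15,.15,z));print('corner in c3',(u-165)*4.2,(v-100)*4.2)
d=load('s1')
for z in (.0845,.0917,.103,.11,.115,.12):
  p=at(d,215+200/5.6,110+275/5.6,z);print(z,w2b(p).round(4))
s=bot.state();print(s['joint_positions'],s['effort'],s['tool_pos'])
print(s0['view'].round(3).tolist(),d['view'].round(3).tolist())
"
```

```text
base side [621.93177856 442.73958415] top [416.87110864 532.96021773]
corner in c3 325.99892541386913 526.2705241512764
corner in c3 323.5120438818269 449.70106242668703
0.0845 [-0.0269 -0.0274  0.0845]
0.0917 [-0.0319 -0.0218  0.0917]
0.103 [-0.0397 -0.0132  0.103 ]
0.11 [-0.0445 -0.0078  0.11  ]
0.115 [-0.048 -0.004  0.115]
0.12 [-5.14e-02 -1.00e-04  1.20e-01]
[-1.96371719e-01  5.41342794e-01  1.66065355e+00  8.75966387e-06
  9.39048477e-01 -8.73680834e-02] [ 7.14003900e-02 -5.65374005e+01 -2.62548870e+01  1.00699181e-02
  1.07240388e-01  2.69925519e-02] [ 0.57860016 -0.06769075  0.09161486]
[[-0.818, -0.575, 0.014, 0.401], [0.442, -0.614, 0.653, -0.257], [-0.367, 0.541, 0.757, -1.157], [0.0, 0.0, 0.0, 1.0]] [[-0.818, -0.575, 0.014, 0.401], [0.442, -0.614, 0.653, -0.257], [-0.367, 0.541, 0.757, -1.157], [0.0, 0.0, 0.0, 1.0]]
```

The camera calibration checks out: the base and box corners project where they are seen. So the fingertip really is some 25 to 30 mm higher than the TCP reading. I'll find the offset by touching the flat sheet very gently.

{"op": "step_arm", "data": {"steps": [[[0,0,0.015],0],[[0,0,0.03],0],[[0,0,0.03],0]]}}

```text
clock: 3.58
tool_pos: [0.5769, -0.0674, 0.0822]
orientation: [-3.141, -0.0, 1.462]
contact_force: [-0.1, -0.3, -0.3]
width: 0.0
grip_force: 0.0
```

{"op": "step_arm", "data": {"steps": [[[0,0,0.007],0],[[0,0,0.014],0],[[0,0,0.014],0]]}}

```text
clock: 3.95
tool_pos: [0.5774, -0.0675, 0.0783]
orientation: [-3.141, -0.0, 1.462]
contact_force: [0.1, -0.3, -0.7]
width: -0.0002
grip_force: 0.0
```

{"op": "step_arm", "data": {"steps": [[[0,0,0.007],0],[[0,0,0.014],0],[[0,0,0.014],0]]}}

```text
clock: 4.32
tool_pos: [0.5774, -0.0675, 0.0741]
orientation: [-3.141, -0.0, 1.462]
contact_force: [-0.2, 0.4, 0.2]
width: 0.0001
grip_force: 0.0
```

{"op": "step_arm", "data": {"steps": [[[0,0,0.007],0],[[0,0,0.014],0],[[0,0,0.014],0]]}}

```text
clock: 4.7
tool_pos: [0.5774, -0.0675, 0.0699]
orientation: [-3.141, 0.0, 1.462]
contact_force: [0.3, 0.4, 0.3]
width: -0.0
grip_force: 0.0
```

```bash
python3 -c "
from h import *
d=pic('side','s2');i=cv2.imread('pics/s2.png')[120:215,200:330];k=6
d=load('s2')
i=cv2.resize(i,None,fx=k,fy=k,interpolation=cv2.INTER_CUBIC)
s=bot.state();t=s['tool_pos'];R=Ro.from_euler('xyz',s['orientation']).as_matrix();print(t,w2b(t),s['contact_force'])
def m(p,c):
  u,v=proj(d,p);u=(u+.5-200)*k;v=(v+.5-120)*k;cv2.circle(i,(int(u),int(v)),2,c,-1);return round(u),round(v)
for dz in (0,.02,.03):
  c=[(0,0,255),(0,255,0),(255,0,0)][int(dz*100)-(dz>0)]
  print(dz,[m(t+[0,0,dz]+R[:,0]*x+R[:,1]*y,c) for x,y in((-.011,-.0145),(-.011,.0145),(.011,.0145),(.011,-.0145),(0,0))])
cv2.imwrite('pics/c5.png',i)
"
```

```text
[ 0.57748163 -0.06747387  0.07001975] [-0.04960274 -0.00164309  0.07001975] [-0.76445663 -0.71298183  0.95118601]
0 [(340, 301), (301, 277), (274, 297), (313, 322), (307, 299)]
0.02 [(340, 276), (301, 251), (274, 272), (313, 297), (307, 274)]
0.03 [(340, 263), (301, 238), (274, 259), (313, 284), (307, 261)]
```

View pics/c5.png

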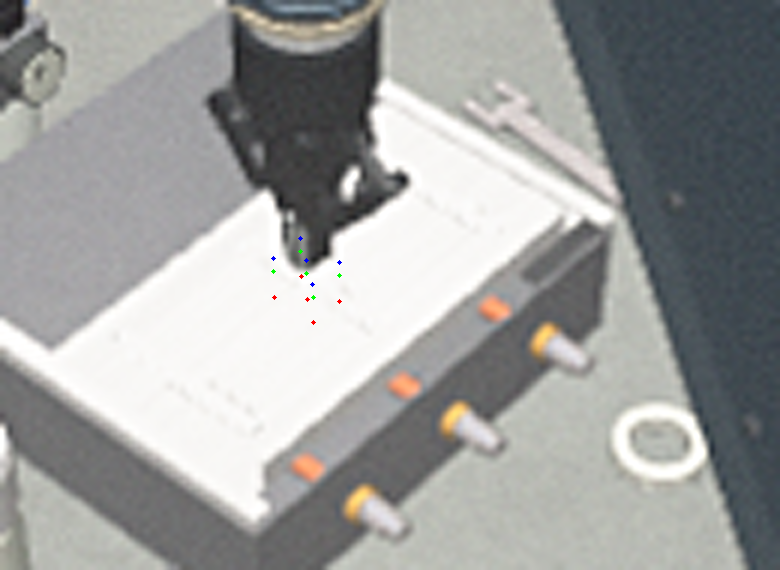

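The tip is at about (308,268), some 25 to 30 mm above the reading, and there is still no contact. I'll keep going down in small steps.

{"op": "step_arm", "data": {"steps": [[[0,0,0.007],0],[[0,0,0.014],0],[[0,0,0.02],0],[[0,0,0.02],0]]}}

```text
clock: 5.25
tool_pos: [0.5774, -0.0675, 0.0639]
orientation: [-3.141, -0.0, 1.462]
contact_force: [-0.0, 0.1, -0.2]
width: -0.0002
grip_force: 0.0
```

{"op": "step_arm", "data": {"steps": [[[0,0,0.005],0],[[0,0,0.01],0],[[0,0,0.01],0]]}}

```text
clock: 5.62
tool_pos: [0.5775, -0.0675, 0.061]
orientation: [-3.141, -0.0, 1.462]
contact_force: [-0.5, -0.1, -0.2]
width: -0.0
grip_force: 0.0
```

{"op": "step_arm", "data": {"steps": [[[0,0,0.004],0],[[0,0,0.008],0],[[0,0,0.008],0]]}}

```text
clock: 6.0
tool_pos: [0.5775, -0.0674, 0.0586]
orientation: [-3.141, -0.0, 1.462]
contact_force: [-0.3, 0.7, -0.2]
width: 0.0002
grip_force: 0.0
```

{"op": "step_arm", "data": {"steps": [[[0,0,0.003],0],[[0,0,0.006],0],[[0,0,0.006],0]]}}

```text
clock: 6.38
tool_pos: [0.5775, -0.0675, 0.0568]
orientation: [-3.141, -0.0, 1.462]
contact_force: [0.4, -0.5, 0.2]
width: -0.0004
grip_force: 0.0
```

{"op": "step_arm", "data": {"steps": [[[0,0,0.003],0],[[0,0,0.006],0],[[0,0,0.006],0]]}}

```text
clock: 6.75
tool_pos: [0.5781, -0.0676, 0.056]
orientation: [3.14, 0.0, 1.462]
contact_force: [-1.7, 0.5, 7.9]
width: -0.0004
grip_force: 4.1
```

{"op": "step_arm", "data": {"steps": [[[0,0,0.003],0],[[0,0,0.006],0],[[0,0,0.006],0]]}}

```text
clock: 7.12
tool_pos: [0.5796, -0.0677, 0.0559]
orientation: [3.136, 0.0, 1.462]
contact_force: [-1.6, 1.7, 20.4]
width: -0.0001
grip_force: 10.3
```

The tip touches the sheet (real z = 84.5 mm) at a reading of about 56.2 mm. So the real tip height is the reading plus 28.3 mm, and the horizontal position agrees. I'll lift, go back in front of the flange, and lower to a real height of about 91 mm.

{"op": "step_arm", "data": {"steps": [[[0,0,-0.06],0],[[0,0,-0.15],0],[[0,-0.1,-0.18],0],[[0,-0.25,-0.18],0],[[0,-0.42,-0.18],0]]}}

```text
clock: 7.75
tool_pos: [0.4511, -0.0537, 0.1077]
orientation: [3.141, 0.0, 1.462]
contact_force: [0.7, 0.5, 0.6]
width: -0.0001
grip_force: 0.0
```

```bash
cat >> h.py <<'E'
DZ=.0283
E
python3 -c "
from h import *
to(-.2,0,.091-DZ,90)"
```

```text
t 7.75 box [-0.1767 -0.0005  0.1077] yaw 89.5 w -0.0001 F [0.7 0.5 0.6] q6 -0.11198012131886981
shift [ 0.0011 -0.0778  0.1499] turn -0.0055
```

{"op": "step_arm", "data": {"steps": [[[0,-0.07,0],0],[[0,-0.07,0.05],0],[[0,-0.07,0.1],0],[[0,-0.07,0.15],0],[[0,-0.07,0.15],0]]}}

```text
clock: 8.38
tool_pos: [0.4309, -0.0514, 0.062]
orientation: [-3.14, -0.0, 1.462]
contact_force: [-0.1, -0.4, 0.3]
width: -0.0004
grip_force: 0.0
```

```bash
python3 -c "
from h import *
to(-.125,0,.091-DZ,90)"
```

```text
t 8.375 box [-0.1971 -0.0003  0.062 ] yaw 89.49 w -0.0004 F [-0.1 -0.4  0.3] q6 -0.11707318213269027
shift [ 0.0032  0.2402 -0.0028] turn -0.0056
```

{"op": "step_arm", "data": {"steps": [[[0,0.06,0],0],[[0,0.11,0],0],[[0,0.15,0],0],[[0,0.19,0],0],[[0,0.23,0],0]]}}

```text
clock: 9.0
tool_pos: [0.5003, -0.059, 0.0623]
orientation: [-3.141, -0.0, 1.462]
contact_force: [-3.1, 0.6, 4.2]
width: -0.0001
grip_force: 2.0
```

{"op": "step_arm", "data": {"steps": [[[0,0.04,0],0],[[0,0.08,0],0],[[0,0.12,0],0],[[0,0.16,0],0],[[0,0.2,0],0]]}}

```text
clock: 9.62
tool_pos: [0.5604, -0.0655, 0.0622]
orientation: [-3.141, -0.0, 1.462]
contact_force: [-1.9, 3.1, 2.9]
width: 0.0001
grip_force: 2.0
```

```bash
python3 -c "
from h import *
to(-.024,0,.091-DZ,90)"
```

```text
t 9.625 box [-0.0668 -0.0014  0.0622] yaw 89.5 w 0.0001 F [-1.9  3.1  2.9] q6 -0.09008141088328844
shift [ 0.006   0.1426 -0.0015] turn -0.0056
```

{"op": "step_arm", "data": {"steps": [[[0,0.035,0],0],[[0,0.07,0],0],[[0,0.095,0],0],[[0,0.115,0],0],[[0,0.12,0],0]]}}

```text
clock: 10.25
tool_pos: [0.5956, -0.0695, 0.0622]
orientation: [-3.141, 0.0, 1.462]
contact_force: [-2.8, 2.3, 2.2]
width: -0.0003
grip_force: 1.6
```

{"op": "step_arm", "data": {"steps": [[[0,0.007,0],0],[[0,0.014,0],0],[[0,0.02,0],0]]}}

```text
clock: 10.62
tool_pos: [0.6014, -0.0701, 0.0623]
orientation: [-3.141, 0.0, 1.462]
contact_force: [-2.3, 1.8, 1.2]
width: -0.0001
grip_force: 1.4
```

{"op": "step_arm", "data": {"steps": [[[0,0.004,0],0],[[0,0.008,0],0],[[0,0.008,0],0]]}}

```text
clock: 11.0
tool_pos: [0.6039, -0.0704, 0.0623]
orientation: [3.141, 0.0, 1.462]
contact_force: [-2.0, 2.0, 0.3]
width: -0.0002
grip_force: 0.9
```

{"op": "step_arm", "data": {"steps": [[[0,0.005,0],0],[[0,0.01,0],0],[[0,0.01,0],0]]}}

```text
clock: 11.38
tool_pos: [0.6057, -0.0705, 0.0621]
orientation: [-3.139, -0.0, 1.462]
contact_force: [-7.9, 2.4, 4.8]
width: -0.0002
grip_force: 4.7
```

{"op": "step_arm", "data": {"steps": [[[0,0.005,0],0],[[0,0.01,0],0],[[0,0.01,0],0]]}}

```text
clock: 11.75
tool_pos: [0.6061, -0.0705, 0.0619]
orientation: [-3.133, -0.0, 1.462]
contact_force: [-23.1, 2.9, 13.6]
width: -0.0002
grip_force: 13.3
```

The cover is at its end stop: the force rose to 23 N at box x = -21 mm. I'll back off, rise and move to the right to clear the view.

{"op": "step_arm", "data": {"steps": [[[0,-0.06,0],0],[[0,-0.15,-0.1],0],[[-0.1,-0.25,-0.25],0],[[-0.27,-0.3,-0.3],0],[[-0.46,-0.3,-0.3],0]]}}

```text
clock: 12.38
tool_pos: [0.5056, -0.2001, 0.1544]
orientation: [3.138, 0.002, 1.463]
contact_force: [0.9, 0.1, 0.4]
width: -0.0002
grip_force: 0.0
```

{"op": "step_arm", "data": {"steps": [[[-0.2,-0.05,0],0],[[-0.4,-0.1,0],0],[[-0.6,-0.15,0],0],[[-0.6,-0.15,0],0]]}}

```text
clock: 12.88
tool_pos: [0.4396, -0.3764, 0.1524]
orientation: [3.14, 0.002, 1.457]
contact_force: [-1.2, -0.2, 0.1]
width: -0.0001
grip_force: 0.0
```

```bash
python3 -c "
from h import *
to(-.1,-.1,.2-DZ,90)
d=pic('top','t3');i=cv2.imread('pics/t3.png')[130:210,225:335]
cv2.imwrite('pics/c6.png',cv2.resize(i,None,fx=7,fy=7,interpolation=cv2.INTER_CUBIC))
d=load('t3')
for y in (-.09,-.01,.07):
  for x,z in((-.055,.069),(-.105,.06)):
    u,v=proj(d,b2w(x,y,z));print(y,x,round((u+.5-225)*7),round((v+.5-130)*7))
for y in(.125,-.125):
  u,v=proj(d,b2w(-.0095,y,.102));print('fl',round((u+.5-225)*7),round((v+.5-130)*7))
"
```

```text
t 12.875 box [-0.1559 -0.3228  0.1524] yaw 89.23 w -0.0001 F [-1.2 -0.2  0.1] q6 -0.6742194059331454
shift [ 0.745   0.1764 -0.0654] turn -0.0085
-0.09 -0.055 601 292
-0.09 -0.105 588 388
-0.01 -0.055 448 274
-0.01 -0.105 436 370
0.07 -0.055 295 256
0.07 -0.105 284 353
fl 200 146
fl 689 203
```

View pics/c6.png

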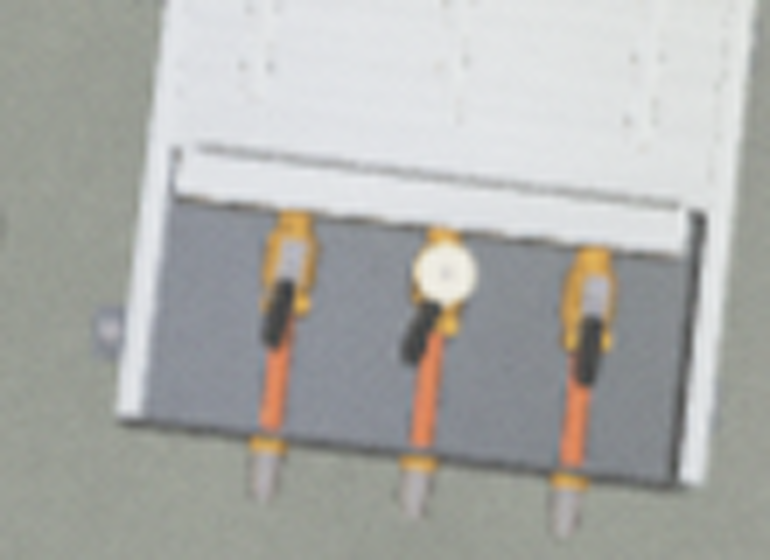

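The cover is fully open. The tag disc is at (446,272), on the middle valve (predicted (448,274)), and its lever tip is at (412,360), about 15° from open. The other two lever tips are at (275,340) and (588,380). I'll enter on the right side of the tagged lever.

```bash
python3 -c "
from h import *
to(-.093,-.042,.13-DZ,90)"
```

```text
t 12.925 box [-0.1554 -0.3206  0.1523] yaw 89.32 w 0.0001 F [-0.1  0.8 -0.2] q6 -0.6728598350656642
shift [0.9313 0.1968 0.168 ] turn -0.0075
```

{"op": "step_arm", "data": {"steps": [[[0.17,0.04,0],0],[[0.36,0.08,0],0],[[0.55,0.12,0],-0.007],[[0.74,0.16,0.04],-0.007],[[0.93,0.197,0.08],-0.007]]}}

```text
clock: 13.55
tool_pos: [0.5308, -0.0986, 0.1284]
orientation: [3.14, 0.0, 1.474]
contact_force: [0.5, -0.4, -0.2]
width: 0.0
grip_force: 0.0
```

{"op": "step_arm", "data": {"steps": [[[0,0,0.04],0],[[0,0,0.08],0],[[0,0,0.08],0]]}}

```text
clock: 13.92
tool_pos: [0.5294, -0.1021, 0.1035]
orientation: [-3.14, -0.0, 1.472]
contact_force: [-0.5, 0.2, 0.2]
width: 0.0003
grip_force: 0.0
```

```bash
python3 -c "
from h import *
to(-.093,-.042,.057-DZ,90)"
```

```text
t 13.925 box [-0.094  -0.0409  0.1035] yaw 90.07 w 0.0003 F [-0.5  0.2  0.2] q6 -0.17781154284663978
shift [-0.0036  0.0036  0.2493] turn 0.0008
```

{"op": "step_arm", "data": {"steps": [[[-0.004,0.003,0.05],0],[[-0.004,0.003,0.1],0],[[-0.004,0.003,0.14],0],[[-0.004,0.003,0.17],0],[[-0.004,0.003,0.17],0]]}}

```text
clock: 14.55
tool_pos: [0.5304, -0.1027, 0.0526]
orientation: [-3.14, -0.0, 1.473]
contact_force: [0.1, -0.2, -0.3]
width: 0.0
grip_force: 0.0
```

{"op": "step_arm", "data": {"steps": [[[0,0,0.03],0],[[0,0,0.055],0],[[0,0,0.08],0],[[0,0,0.08],0]]}}

```text
clock: 15.05
tool_pos: [0.5305, -0.1027, 0.0287]
orientation: [-3.141, -0.0, 1.473]
contact_force: [0.2, -0.1, -0.8]
width: 0.0001
grip_force: 0.0
```

```bash
cat >> h.py <<'E'
def arc(ths,r=.038,d=.017,z=.057):
    s=bot.state(); R=Ro.from_euler('xyz',s["orientation"]).as_matrix(); cy=np.degrees(np.arctan2(R[1,0],R[0,0])-YW)
    print("t",s["clock"],"box",w2b(s["tool_pos"]).round(4),"yaw",cy.round(2),"F",np.round(s["contact_force"],1))
    for a in ths:
        t=np.radians(a); x=-.055-r*np.cos(t)-d*np.sin(t); y=-.01+r*np.sin(t)-d*np.cos(t)
        print(a,(R.T@(b2w(x,y,z-DZ)-s["tool_pos"])/.3).round(3),round(-(90-a-cy)/90,3))
E
python3 -c "
from h import *
arc([0,8,16,24,32])"
```

```text
t 15.05 box [-0.0929 -0.0414  0.0287] yaw 90.13 F [ 0.2 -0.1 -0.8]
0 [ 0.048 -0.    -0.   ] 0.001
8 [ 0.066 -0.007 -0.   ] 0.09
16 [ 0.085 -0.011 -0.   ] 0.179
24 [ 0.104 -0.012 -0.   ] 0.268
32 [ 0.124 -0.011 -0.   ] 0.357
```

{"op": "step_arm", "data": {"steps": [[[0.045,0,0],0],[[0.065,-0.007,0],0.09],[[0.085,-0.011,0],0.18],[[0.104,-0.012,0],0.27],[[0.124,-0.011,0],0.36]]}}

```text
clock: 15.68
tool_pos: [0.5315, -0.0648, 0.0297]
orientation: [3.141, -0.0, 0.903]
contact_force: [0.5, -2.8, 0.3]
width: 0.0001
grip_force: 1.2
```

```bash
python3 -c "
from h import *
arc([32,40,48,56,64])"
```

```text
t 15.675 box [-0.0957 -0.0036  0.0297] yaw 57.48 F [ 0.5 -2.8  0.3]
32 [-0.003 -0.     0.003] -0.006
40 [ 0.015 -0.007  0.003] 0.083
48 [ 0.034 -0.011  0.003] 0.172
56 [ 0.053 -0.013  0.003] 0.261
64 [ 0.073 -0.012  0.003] 0.35
```

{"op": "step_arm", "data": {"steps": [[[0.017,-0.007,0],0.085],[[0.036,-0.011,0],0.173],[[0.055,-0.013,0],0.26],[[0.075,-0.012,0],0.35],[[0.075,-0.012,0],0.35]]}}

```text
clock: 16.3
tool_pos: [0.5424, -0.0447, 0.0295]
orientation: [3.141, -0.0, 0.359]
contact_force: [-0.1, -0.0, -0.3]
width: 0.0001
grip_force: 0.0
```

```bash
python3 -c "
from h import *
arc([64,70,76,82,86,90])"
```

```text
t 16.3 box [-0.0867  0.0175  0.0295] yaw 26.32 F [-0.1 -0.  -0.3]
64 [-0.002  0.002  0.003] 0.004
70 [ 0.012 -0.003  0.003] 0.07
76 [ 0.026 -0.007  0.003] 0.137
82 [ 0.04  -0.009  0.003] 0.204
86 [ 0.05  -0.01   0.003] 0.248
90 [ 0.06  -0.01   0.003] 0.292
```

{"op": "step_arm", "data": {"steps": [[[0.014,-0.003,0],0.07],[[0.028,-0.007,0],0.137],[[0.042,-0.009,0],0.204],[[0.052,-0.01,0],0.25],[[0.058,-0.01,0],0.285]]}}

```text
clock: 16.92
tool_pos: [0.5571, -0.036, 0.0293]
orientation: [-3.141, 0.001, -0.088]
contact_force: [-1.6, 1.4, 0.9]
width: -0.0001
grip_force: 0.9
```

```bash
python3 -c "
from h import *
arc([90,92])"
```

```text
t 16.925 box [-0.0731  0.0276  0.0293] yaw 0.69 F [-1.6  1.4  0.9]
90 [ 0.004 -0.001  0.002] 0.008
92 [ 0.008 -0.003  0.002] 0.03
```

Now small steps to the stop.

{"op": "step_arm", "data": {"steps": [[[0.003,0,0],0.007],[[0.006,0,0],0.007],[[0.006,0,0],0.007]]}}

```text
clock: 17.3
tool_pos: [0.5592, -0.0367, 0.0293]
orientation: [-3.142, 0.0, -0.1]
contact_force: [-1.8, 1.4, 0.6]
width: 0.0003
grip_force: 0.9
```

{"op": "step_arm", "data": {"steps": [[[0.003,0,0],0],[[0.006,0,0],0],[[0.006,0,0],0]]}}

```text
clock: 17.68
tool_pos: [0.5595, -0.0367, 0.0291]
orientation: [-3.141, 0.004, -0.101]
contact_force: [-9.5, 2.4, 6.2]
width: 0.0003
grip_force: 4.8
```

The force rose to 9.5 N at the expected angle, so the handle is at its stop. I'll back off, rise and move clear.

{"op": "step_arm", "data": {"steps": [[[-0.02,0,0],0],[[-0.05,0,0],0],[[-0.06,0,-0.1],0],[[-0.06,0,-0.25],0],[[-0.06,0,-0.42],0]]}}

```text
clock: 18.3
tool_pos: [0.5425, -0.0352, 0.1564]
orientation: [3.142, 0.0, -0.101]
contact_force: [0.1, 1.2, 0.7]
width: -0.0
grip_force: 0.0
```

{"op": "step_arm", "data": {"steps": [[[-0.05,0.15,0],0],[[-0.1,0.34,0],0],[[-0.15,0.53,0],0],[[-0.2,0.72,0],0],[[-0.25,0.9,0],0]]}}

```text
clock: 18.92
tool_pos: [0.4402, -0.298, 0.1555]
orientation: [3.141, -0.001, -0.101]
contact_force: [1.6, -0.6, 0.3]
width: 0.0001
grip_force: 0.0
```

{"op": "step_arm", "data": {"steps": [[[0,0.1,0],0],[[0,0.1,0],0],[[0,0.1,0],0]]}}

```text
clock: 19.3
tool_pos: [0.4381, -0.3253, 0.1552]
orientation: [-3.141, 0.0, -0.101]
contact_force: [-1.0, -0.1, -0.4]
width: 0.0002
grip_force: 0.0
```

```bash
python3 -c "
from h import *
to(-.1,-.1,.2-DZ,90)
pic('top','t4');i=cv2.imread('pics/t4.png')[110:235,200:370]
cv2.imwrite('pics/c7.png',cv2.resize(i,None,fx=4.6,fy=4.6,interpolation=cv2.INTER_CUBIC))
"
```

```text
t 19.3 box [-0.1625 -0.2721  0.1552] yaw -0.04 w 0.0002 F [-1.  -0.1 -0.4] q6 0.9476014158264459
shift [ 0.2078 -0.574  -0.055 ] turn -1.0005
```

View pics/c7.png

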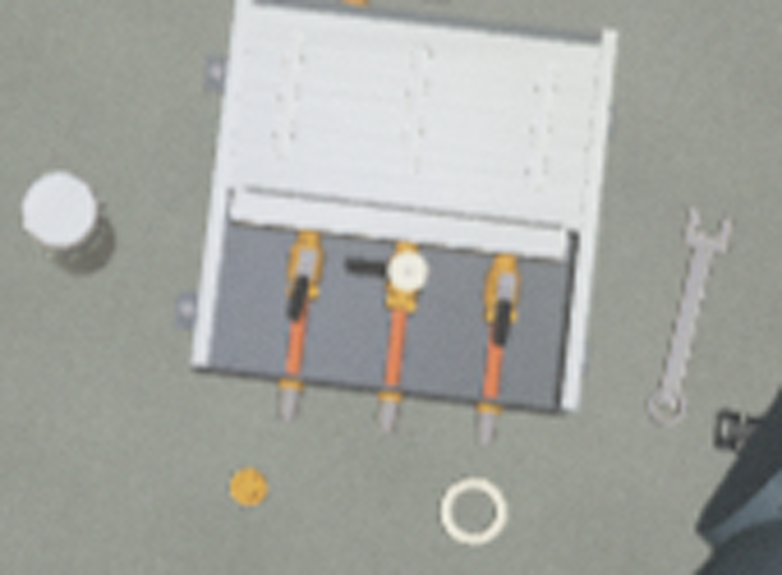

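The tagged lever, from (350,266) to (405,270), lies square across its pipe and the cover is open. The plain levers and the bench items are where they were, and the arm is clear, so I'm handing in.

```bash
python3 -c "
from workcell import bot
print(bot.job_done())"
```

```text
the job is handed in; nothing more can be done
None
```

The cover is pushed back to its end stop and the tagged (middle) handle is shut square across its pipe. In the last top picture the plain handles and nearby bench items look unmoved, and the job is handed in at about 19 s of the 46 s allowed; no verdict was returned.

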